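# Start the sole press from its control box

## Robot

A 6-joint arm with a two-finger parallel gripper is mounted at the origin on the work surface. World frame = base frame: x ahead of the robot, y to its left, z up, the work surface at z = 0. Lengths are in m, angles in degrees, forces in N, time in s.
With the tool pointing down it reaches from about 0.3 to 0.75 m from the base axis. Payload 8.5 kg.
Tool frame: the origin (TCP) lies at the very end of the fingers, on their centre line; the grasp point (between the pads) lies env.pinch_z behind it (env.pinch_z is the distance from the TCP to the grasp point, in m); z points along the fingers, y is the line along which they close (so a half turn about z gives the same grasp; the last joint's range is limited). The gripper opens to 85 mm and grips with 20 to 120 N. Pads are 22 mm wide; open, the fingers measure 114 mm over their backs; the gripper's body (76 mm by 85 mm) begins 54 mm behind the grasp point. The pads swing forward as they close: fully open they stand 13 mm farther back than shut.
Start: joints at [-76.965, 21.807, 74.336, -0, 83.858, -12.336], TCP at [0.236, -0.497, 0.231] pointing down, gripper open.
Joint ranges: [-178.18, 178.18], [-50.72, 133.34], [12.68, 142.11], [-81.47, 261.47], [9.98, 163.14], [-165.26, 165.26]. Speed limits (degrees/s): [136.94, 136.94, 180, 180, 180, 180].

## Interface

Orientations are given as a 3x3 rotation matrix whose columns are the frame's x, y, z axes.
In Python, from rig import telemetry, get_image, env gives the robot as it stands. The module is installed in compiled form; this text tells all that it offers.
- The arm moves only by the tool apply_moves, never from a script. Its argument "series" is a list of rows, each a list of 7 numbers: the shift along the tool's x, y, z in mm, then the turn, a rotation vector about the tool's x, y, z in degrees, then the opening, from 0 (shut) to 1 (fully open). A call has 1 to 12 rows; each row shifts and turns the commanded pose from where the row before left it, along the tool's axes as they then stand; what a row does not reach is not made up. A row lasts 1/8 s, in which the tool goes at most 62.5 mm and 10.7 degrees, less where a joint would pass 70% of its speed; a pose out of reach is approached as far as the arm can. A call with a gripper value outside its range is refused whole. The fingers move at their own pace and stop on an object; "grip_force" is the grip in N (left out, the last holds). Time passes only in rows, so rows that do not move let the fingers close. It gives the time, the measured TCP pose, the force, the opening and the grip force at its end, in the units of the state.
- telemetry.observe(): the state, without advancing time (a new reading comes with each control period).
- get_image(name): name is "side" or "top" or "wrist"; returns a dict with "frame" (420x560x3 uint8, red, green, blue), "z_map" (420x560 float32, m along the optical axis (not along the pixel's ray), 0 where there is no reading), "vertical_fov" (degrees; the focal length in pixels is half the picture's height over the tangent of half this angle, whatever the lens; pixels are square), "cx", "cy" (the principal point, pixels), "eye" and "attitude" of the camera in the world; the wrist camera has in their place "mount" (4x4, takes a point from camera to tool coordinates, whose origin is the TCP and whose axes are the flange's). Camera axes: x right, y up, looking along -z (the intrinsics and any distortion apply to the point x, -y, -z); pixel columns grow to the right and rows downward; lengths in m; the calibration is good to about 2 mm. A picture is of the moment at which its call begins: read the wrist's pose just before it.
- env.close_job(): hands the job in; it is judged then, once.
The state is a dict: "time_s": time; "q": joint angles; "qvel": joint speeds; "joint_efforts": joint torques, N m; "position": TCP position; "tool_rot": TCP orientation; "ft_force": force on the tool from outside, world axes, zero at the start; "wrist_torque": the same for the moment, N m; "grip_width": finger opening in m; "gripper_force": force on a finger pad.
Only numpy, scipy, OpenCV 4.12 (cv2) and the standard library are available. Lean on these libraries where they do the work, as an engineer would, in place of code of your own. Each camera call takes 0.05 s, during which the arm holds its last target. There are 200 camera calls.

## Task

Start the shoe-sole press from the cordless grey control box on the mat: push the yellow button right down for about half a second and let it spring back up, then do the same with the green button. Do not press the red stop button, never hold two buttons down together, and leave the glass jar with the green lid standing where it is.

Things in the scene. Friction and masses are not known exactly. Their poses are not given: they have to be found in the camera images.
- yellow_top (a point): Yellow round push button on the grey control box; cap 36 mm across. Point: centre of the cap's top, z up, about 84 mm above the bench, 12 above its black collar. First to press. All three caps: 8 mm of straight-down spring travel, start to move at 1.5 N, right down at 5 N, spring back by themselves; the point sinks with the cap.
- green_top (a point): Green round push button on the grey control box; cap 36 mm across. Point: centre of the cap's top, z up, about 84 mm above the bench, 12 above its black collar. Second to press. The three stand 75 mm apart in a row along a fixed box 250 x 110 mm, 59 mm high; which colour has which place varies, as do the box's place and yaw.
- red_top (a point): Red round push button on the grey control box; cap 36 mm across. Point: centre of the cap's top, z up, about 84 mm above the bench, 12 above its black collar. The stop button: leave it alone. Same collar (52 mm across) and spring as the others.
- jar: Loose glass jar with a green screw lid, 64 mm across, 75 mm tall, 0.15 to 0.28 kg, standing on the mat beyond the box's far long side. Origin: centre of its underside; z up. Other loose bystanders (a tan shoe sole with a black heel, a red screwdriver, a yellow wax block, all under 50 mm high) lie around the box.

How it is judged (in metres and radians):
On the way, in this order (a step that is already met when the one before it is completed fails the run):
1. the yellow button is pushed down, alone (distance of yellow_top from where it was at the start of the episode above 0.005 m and distance of each of green_top, red_top from where it was at the start of the episode below 0.002 m), for 0.2 s.
2. the yellow button has come back up (distance of each of yellow_top, green_top from where it was at the start of the episode below 0.002 m), for 0.1 s.
3. then the green button is pushed down, alone (distance of green_top from where it was at the start of the episode above 0.005 m and distance of each of yellow_top, red_top from where it was at the start of the episode below 0.002 m), for 0.2 s.
At the end, for the whole second after the job is handed in: After yellow and then green have each been pushed down at least 5 mm for 0.2 s, all three buttons are up again (within 2 mm of rest), and the jar stands at rest, upright within 10 degrees and within 20 mm of where it stood (all of step 2 and distance of red_top from where it was at the start of the episode below 0.002 m and angle between jar's own z axis and vertical below 0.17 rad and distance of jar from where it was at the start of the episode below 0.02 m and linear speed of jar below 0.02 m/s); the robot touches nothing.
It fails at once if the red stop button is pressed (more than 3 mm) (distance of red_top from where it was at the start of the episode above 0.003 m).
It fails at once if yellow and green are held down together (each more than 3 mm) (distance of each of yellow_top, green_top from where it was at the start of the episode above 0.003 m).
It fails at once if the jar is knocked over or pushed away (tilted more than 25 degrees or moved more than 30 mm) (angle between jar's own z axis and vertical above 0.44 rad or distance of jar from where it was at the start of the episode above 0.03 m).
It also fails if it takes over 32 s, if anything falls off the work surface, if the arm or the gripper's body presses on something with over 40 N, if the wrist force passes 120 N, or if a joint passes its speed limit or range.

## Working session

There is one attempt and no reset: what is moved stays moved. The work goes in short steps, Python scripts to look and compute and a tool call to move; the robot and the scene stay as the last step left them, time stands still between calls to the robot, and variables do not carry over. Pictures are saved under pics/ and viewed, at most 10 in all, crops included, and the job is handed in when it is done.

Besides the shell and the picture viewer there is one more tool, called after "Call:" as name(argument=value, ...) on one line, values as JSON. apply_moves: Moves the arm, as the interface text tells. Its arguments: {"type":"object","properties":{"series":{"type":"array"},"grip_force":{"type":"number"}},"required":["series"]}

```bash
mkdir -p pics; cat > h.py <<'E'
import numpy as np, cv2
from rig import telemetry, get_image, env
def cam(n):
    s=telemetry.observe(); d=get_image(n)
    if n=="wrist":
        T=np.eye(4);T[:3,:3]=np.array(s["tool_rot"]);T[:3,3]=s["position"];M=T@np.array(d["mount"])
        d["R"],d["o"]=M[:3,:3],M[:3,3]
    else: d["R"],d["o"]=np.array(d["attitude"]),np.array(d["eye"])
    d["f"]=210/np.tan(np.radians(d["vertical_fov"])/2)
    return d
def ray(d,u,v,z):
    r=d["R"]@np.array([(u-d["cx"])/d["f"],-(v-d["cy"])/d["f"],-1]); o=d["o"]
    return o+r*(z-o[2])/r[2]
def blobs(d,z):
    hsv=cv2.cvtColor(d["frame"],cv2.COLOR_RGB2HSV)
    for n,rs in dict(yellow=[(20,35)],green=[(40,90)],red=[(0,8),(172,180)]).items():
        m=sum(cv2.inRange(hsv,(a,110,60),(b,255,255)) for a,b in rs)
        for c in cv2.findContours(m.astype(np.uint8),cv2.RETR_EXTERNAL,cv2.CHAIN_APPROX_NONE)[0]:
            A=cv2.contourArea(c)
            if A<60: continue
            (u,v),r=cv2.minEnclosingCircle(c)
            M=cv2.moments(c);u0,v0=M["m10"]/A,M["m01"]/A
            zz=d["z_map"][int(v0),int(u0)]
            r3=d["R"]@np.array([(u0-d["cx"])/d["f"],-(v0-d["cy"])/d["f"],-1])
            print(n,"A",A,"fill %.2f"%(A/(np.pi*r*r)),"uv",round(u0),round(v0),"plane",ray(d,u0,v0,z).round(4),"depth",(d["o"]+r3*zz).round(4))
E
python3 - <<'E'
from h import *
for n in ("top","side"):
    d=cam(n); cv2.imwrite(f"pics/{n}0.png",d["frame"][:,:,::-1]); print(n,d["o"],{k:v for k,v in d.items() if k not in("frame","z_map","R","o")}); blobs(d,.084)
s=telemetry.observe();print(s["time_s"],s["position"],s["tool_rot"],s["grip_width"],env.pinch_z)
E
```

```text
top [0.54333115 0.04942829 0.7212211 ] {'vertical_fov': 49.6291221023537, 'cx': 285.0352636962133, 'cy': 203.7632260489674, 'eye': array([0.54333115, 0.04942829, 0.7212211 ]), 'attitude': array([[ 0.00808913,  0.99380783, -0.11081768],
       [-0.9998162 ,  0.00996447,  0.01637936],
       [ 0.01738218,  0.11066482,  0.99370577]]), 'f': np.float64(454.1784706142769)}
yellow A 1664.5 fill 0.62 uv 204 346 plane [0.4187 0.1471 0.084 ] depth [0.4076 0.1558 0.0275]
yellow A 558.0 fill 0.92 uv 193 261 plane [0.5335 0.1661 0.084 ] depth [0.5335 0.1659 0.0849]
green A 493.5 fill 0.91 uv 246 270 plane [0.5211 0.0926 0.084 ] depth [0.5212 0.0925 0.0855]
green A 1110.5 fill 0.94 uv 230 162 plane [0.6741 0.1179 0.084 ] depth [0.6752 0.1184 0.0786]
red A 1048.0 fill 0.36 uv 383 334 plane [ 0.4353 -0.097   0.084 ] depth [ 0.4258 -0.11    0.0277]
red A 541.5 fill 0.93 uv 299 280 plane [0.5089 0.019  0.084 ] depth [0.5089 0.0189 0.0836]
side [0.5650228  0.49870505 0.55881367] {'vertical_fov': 56.579592855477735, 'cx': 278.20738955299424, 'cy': 212.54044003999707, 'eye': array([0.5650228 , 0.49870505
[... 394 characters left out ...]
824]
green A 931.5 fill 0.86 uv 234 243 plane [0.6731 0.1282 0.084 ] depth [0.6745 0.1235 0.0779]
green A 394.5 fill 0.86 uv 331 235 plane [0.5218 0.0991 0.084 ] depth [0.5216 0.0978 0.0825]
green A 3502.5 fill 0.29 uv 453 20 plane [ 0.1503 -0.7823  0.084 ] depth [ 0.128  -0.8511  0.0585]
red A 333.0 fill 0.85 uv 338 202 plane [0.5099 0.0264 0.084 ] depth [0.5098 0.0259 0.0835]
red A 595.5 fill 0.36 uv 376 179 plane [ 0.4413 -0.0367  0.084 ] depth [ 0.4257 -0.1042  0.0241]
0.1 [ 0.23560069 -0.49670874  0.23078308] [[ 9.03557284e-01  4.28467220e-01 -2.74421845e-04]
 [ 4.28467211e-01 -9.03556465e-01  1.25045829e-03]
 [ 2.87824753e-04 -1.24744146e-03 -9.99999181e-01]] 0.08541170591825968 0.0187
```

View pics/top0.png

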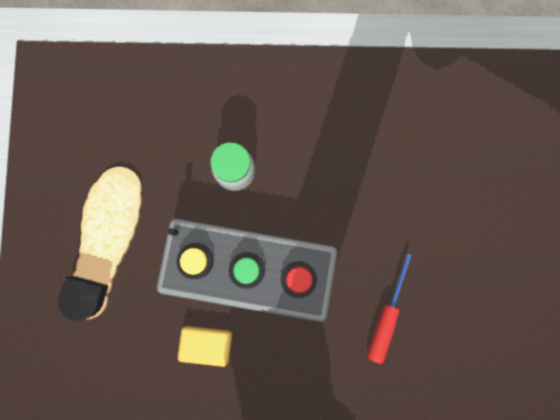

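View pics/side0.png

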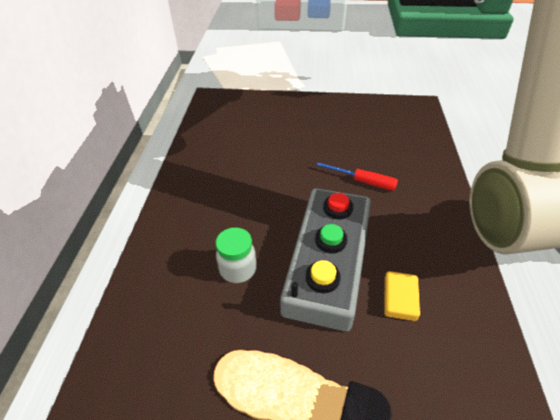

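The top view shows yellow at (193,261), green at (246,270) and red at (299,280), with the jar lid at (230,162). The side view agrees, with yellow at (323,272), green at (331,235) and red at (338,202). I'll close the gripper and travel at height to just short of yellow.

Call:
apply_moves(series=[[40,-34,0,0,0,0,0],[45,-38,0,0,0,0,0],[45,-38,0,0,0,0,0],[45,-38,0,0,0,0,0],[45,-38,0,0,0,0,0],[45,-38,0,0,0,0,0],[45,-38,0,0,0,0,0],[45,-38,0,0,0,0,0],[45,-38,0,0,0,0,0],[45,-38,0,0,0,0,0],[40,-34,0,0,0,0,0],[0,0,0,0,0,0,0]])

```text
time_s: 1.6
position: [0.4986, 0.084, 0.2307]
tool_rot: [[0.902, 0.433, -0.001], [0.433, -0.902, 0.0], [-0.001, -0.001, -1.0]]
ft_force: [-0.2, 0.2, -0.8]
grip_width: -0.0002
gripper_force: 0.0
```

```bash
python3 - <<'E'
from h import *
s=telemetry.observe();print(s["time_s"],s["position"],s["grip_width"],s["ft_force"],np.array(s["tool_rot"]).round(3))
d=cam("wrist"); cv2.imwrite("pics/w1.png",d["frame"][:,:,::-1]); blobs(d,.084)
R=np.array(s["tool_rot"])
for n,p in dict(y=[.534,.168,.1],g=[.5213,.095,.1]).items(): print(n,(R.T@(np.array(p)-s["position"])*1000).round(1))
E
```

```text
1.6 [0.49859103 0.08400282 0.23069772] -0.00020671890436645208 [-0.23063739  0.18885111 -0.75532292] [[ 0.902  0.433 -0.001]
 [ 0.433 -0.902  0.   ]
 [-0.001 -0.001 -1.   ]]
yellow A 3498.0 fill 0.63 uv 178 225 plane [0.4379 0.1498 0.084 ] depth [0.4115 0.156  0.0263]
yellow A 1781.5 fill 0.91 uv 204 110 plane [0.5351 0.1651 0.084 ] depth [0.5352 0.1649 0.0849]
green A 1447.0 fill 0.90 uv 282 165 plane [0.5231 0.0923 0.084 ] depth [0.5231 0.0923 0.084 ]
red A 1768.5 fill 0.37 uv 410 307 plane [ 0.4553 -0.0705  0.084 ] depth [ 0.4324 -0.108   0.0265]
red A 1453.0 fill 0.93 uv 353 215 plane [0.5107 0.0199 0.084 ] depth [0.5106 0.0197 0.0834]
y [ 68.3 -60.3 130.7]
g [ 25.3   0.  130.7]
```

View pics/w1.png

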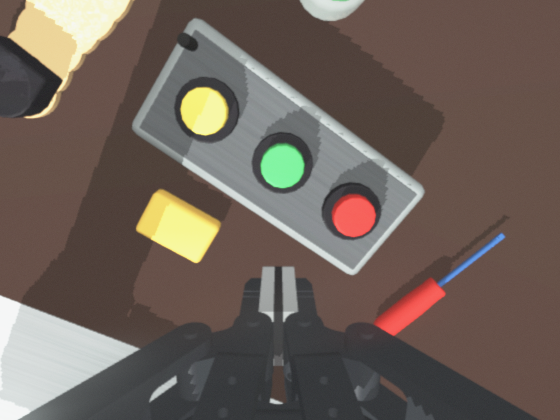

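The wrist view shows yellow at (204,110), green at (282,165) and red at (353,215), and they agree with the first fix to about 3 mm. Next I move over yellow.

Call:
apply_moves(series=[[34,-29.5,0,0,0,0,0],[34,-29.5,0,0,0,0,0],[0,0,40,0,0,0,0],[0,0,50,0,0,0,0],[0,0,30,0,0,0,0],[0,0,5,0,0,0,0],[0,0,0,0,0,0,0],[0,0,0,0,0,0,0]])

```text
time_s: 2.65
position: [0.5351, 0.1635, 0.1078]
tool_rot: [[0.904, 0.428, 0.003], [0.428, -0.904, 0.0], [0.002, 0.001, -1.0]]
ft_force: [0.4, -0.1, -0.8]
grip_width: -0.0
gripper_force: 0.0
```

Call:
apply_moves(series=[[-1,-3,12,0,0,0,0],[0,0,12,0,0,0,0],[0,0,7,0,0,0,0],[0,0,0,0,0,0,0],[0,0,0,0,0,0,0]])

```text
time_s: 3.28
position: [0.5319, 0.1663, 0.0755]
tool_rot: [[0.903, 0.429, -0.0], [0.429, -0.903, 0.0], [-0.0, -0.0, -1.0]]
ft_force: [-2.6, 1.5, 6.2]
grip_width: 0.0
gripper_force: 3.5
```

Force is 7 N above bias and z is 0.0755, so the button is fully down. I'll hold briefly, release, and move over green. The offset is (-0.0094, -0.0723), which is tool (-39.5, 61).

Call:
apply_moves(series=[[0,0,0,0,0,0,0],[0,0,0,0,0,0,0],[0,0,-12,0,0,0,0],[0,0,-20,0,0,0,0],[0,0,0,0,0,0,0],[0,0,0,0,0,0,0],[-20,30,0,0,0,0,0],[-19.5,31,0,0,0,0,0],[0,0,0,0,0,0,0],[0,0,0,0,0,0,0]])

```text
time_s: 4.53
position: [0.5225, 0.0944, 0.1069]
tool_rot: [[0.904, 0.428, -0.001], [0.428, -0.904, 0.0], [-0.001, -0.001, -1.0]]
ft_force: [-0.4, -0.5, -0.3]
grip_width: -0.0001
gripper_force: 0.0
```

```bash
python3 - <<'E'
from h import *
s=telemetry.observe();print(s["position"])
d=cam("top"); cv2.imwrite("pics/t2.png",d["frame"][:,:,::-1]); blobs(d,.084)
E
```

```text
[0.52250537 0.0943535  0.10686269]
yellow A 1200.0 fill 0.52 uv 204 351 plane [0.4123 0.147  0.084 ] depth [0.4004 0.1559 0.0264]
green A 1080.5 fill 0.94 uv 230 161 plane [0.6742 0.1181 0.084 ] depth [0.6752 0.1186 0.0792]
red A 1046.5 fill 0.36 uv 383 334 plane [ 0.4353 -0.097   0.084 ] depth [ 0.4258 -0.1098  0.0281]
```

The tool is centred over green and the jar hasn't moved. Pressing green.

Call:
apply_moves(series=[[0,0,12,0,0,0,0],[0,0,12,0,0,0,0],[0,0,7.5,0,0,0,0],[0,0,0,0,0,0,0],[0,0,0,0,0,0,0]])

```text
time_s: 5.2
position: [0.5224, 0.0945, 0.0757]
tool_rot: [[0.903, 0.429, -0.0], [0.429, -0.903, 0.001], [-0.0, -0.001, -1.0]]
ft_force: [-0.9, 3.5, 5.0]
grip_width: -0.0001
gripper_force: 2.4
```

Call:
apply_moves(series=[[0,0,0,0,0,0,0],[0,0,0,0,0,0,0],[0,0,-12,0,0,0,0],[0,0,-40,0,0,0,0],[0,0,-50,0,0,0,0],[-40,34,-20,0,0,0,0],[-40,34,0,0,0,0,0],[-40,34,0,0,0,0,0],[-30,25,0,0,0,0,0],[0,0,0,0,0,0,0],[0,0,0,0,0,0,0]])

```text
time_s: 6.58
position: [0.4416, -0.0849, 0.1981]
tool_rot: [[0.904, 0.428, 0.0], [0.428, -0.904, -0.0], [0.0, 0.0, -1.0]]
ft_force: [-0.5, 0.0, 0.5]
grip_width: 0.0001
gripper_force: 0.0
```

```bash
python3 - <<'E'
from h import *
for n in ("top","side"):
    d=cam(n); print(n); blobs(d,.084)
E
```

```text
top
yellow A 1662.5 fill 0.63 uv 204 346 plane [0.4189 0.1472 0.084 ] depth [0.4071 0.1565 0.0238]
yellow A 547.0 fill 0.90 uv 193 261 plane [0.5336 0.166  0.084 ] depth [0.5336 0.1659 0.0848]
green A 493.5 fill 0.91 uv 246 270 plane [0.5212 0.0926 0.084 ] depth [0.5211 0.0927 0.0828]
green A 1098.0 fill 0.93 uv 230 162 plane [0.6741 0.1177 0.084 ] depth [0.6753 0.1183 0.0781]
red A 942.5 fill 0.34 uv 383 332 plane [ 0.4383 -0.097   0.084 ] depth [ 0.429  -0.1099  0.0278]
red A 551.0 fill 0.93 uv 299 280 plane [0.5087 0.0189 0.084 ] depth [0.5086 0.0188 0.0825]
side
yellow A 1409.0 fill 0.60 uv 402 296 plane [0.426  0.2019 0.084 ] depth [0.4084 0.1645 0.0241]
yellow A 502.0 fill 0.88 uv 323 272 plane [0.5345 0.1716 0.084 ] depth [0.5345 0.1709 0.0829]
green A 915.0 fill 0.86 uv 233 243 plane [0.6733 0.1279 0.084 ] depth [0.6751 0.122  0.0765]
green A 393.5 fill 0.85 uv 331 234 plane [0.5218 0.0989 0.084 ] depth [0.5217 0.0979 0.0828]
green A 2313.5 fill 0.39 uv 474 20 plane [ 0.0887 -0.7824  0.084 ] depth [ 0.0635 -0.8502  0.0589]
red A 343.5 fill 0.81 uv 339 202 plane [0.5094 0.0266 0.084 ] depth [0.5093 0.0264 0.0837]
red A 593.0 fill 0.37 uv 376 179 plane [ 0.4413 -0.0367  0.084 ] depth [ 0.426  -0.1031  0.0251]
```

All three buttons are up, the jar hasn't moved, and the arm is clear.

```bash
python3 -c "
from rig import env
print(env.close_job())"
```

```text
the job is handed in; nothing more can be done
None
```

I pressed the yellow button fully down and released it, then did the same with green, without touching red or moving the jar; the job is handed in at about 6.6 s of the 32 s allowed, and no verdict was returned.

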